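# Coast test of a rotary position sensor

## Robot

A 6-joint arm with a two-finger parallel gripper is mounted at the origin on the work surface. World frame = base frame: x ahead of the robot, y to its left, z up, the work surface at z = 0. Lengths are in mm, angles in rad, forces in N, time in s.
With the tool pointing down it reaches from about 350 to 1000 mm from the base axis. Payload 7.1 kg.
Tool frame: the origin (TCP) lies between the finger pads, 19 mm behind the fingertips; this is the grasp point; z points along the fingers, y is the line along which they close (so a half turn about z gives the same grasp; the last joint's range is limited). The gripper opens to 85 mm and grips with 20 to 120 N. Pads are 22 mm wide; open, the fingers measure 114 mm over their backs; the gripper's body (76 mm by 85 mm) begins 54 mm behind the grasp point. The pads swing forward as they close: fully open they stand 13 mm farther back than shut.
Start: joints at [-1.207, 0.423, 1.63, -0, 1.089, -0.019], TCP at [233.466, -579.74, 250.019] pointing down, gripper open.
Joint ranges: [-3, 3], [-0.9, 2.11], [0.09, 2.58], [-1.31, 4.45], [0.11, 2.69], [-2.54, 2.54]. Speed limits (rad/s): [2.39, 2.39, 3.01, 3.14, 3.14, 3.14].

## Interface

Orientations are given as a 3x3 rotation matrix whose columns are the frame's x, y, z axes.
In Python, from bench import robot gives the robot as it stands.
- The arm moves only by the shell command python3 -m creep 'ROWS'. ROWS is JSON, one flat list of numbers, 5 for each row, row after row: the opening, from 0 (shut) to 1 (fully open), then the shift along the tool's x, y, z normalised to -1 to 1, where 1 is 12 cm, then the turn about the tool's z normalised to -1 to 1, where 1 is pi rad. In form: [jaw, x, y, z, spin, jaw, x, y, z, spin, ...]. A call has exactly 8 rows; each row is the pose to reach, as a shift and turn from the pose commanded when the call began, along the tool's axes at that moment, turning the shorter way round; what a row does not reach only later rows make up. A row lasts 1/12 s, in which the tool goes at most 41.7 mm and 7.16 degrees, less where a joint would pass 70% of its speed; a pose out of reach is approached as far as the arm can. A call with a number of a shift or a turn outside -1 to 1 is refused whole. A call with a gripper value outside its range is refused whole. The fingers move at their own pace and stop on an object; the grip force is fixed at half the most. Time passes only in rows, so rows that repeat a pose let the fingers close, or fill a call up. It gives the time, the measured TCP pose, the force, the opening and the grip force at its end, in the units of the state.
- robot.get_state(): the state, without advancing time (a new reading comes with each control period).
- robot.snapshot(name): name is "scene" or "top"; returns a dict with "pixels" (400x640x3 uint8, red, green, blue), "range_z" (400x640 float32, mm along the optical axis (not along the pixel's ray), 0 where there is no reading), "vertical_fov" (degrees; the focal length in pixels is half the picture's height over the tangent of half this angle, whatever the lens; pixels are square), "cx", "cy" (the principal point, pixels), "position" and "orientation" of the camera in the world. Camera axes: x right, y down, z forward; pixel columns grow to the right and rows downward; lengths in mm; the calibration is good to about 2 mm. A picture is of the moment at which its call begins.
- robot.job_done(): hands the job in; it is judged then, once.
Trained networks look in the newest picture that a camera, given by its name, has taken for a name from the list of things; names that differ only in an ending like _2 or _b are one class to them, and where a whole thing is asked for, a point or a joint stands for the part that bears it (a point fixed in the world has none). Each returns a list of dicts, best first, with "conf" (0 to 1); they miss things now and then, are a little off and sometimes report something else, mostly with a low value. They report only what shows in the picture. A call takes as long as a camera call.
- robot.regions_of(label, camera): "mask" (400x640 bool, what is visible of it) and "point" ([row, column] in pixels, amid what is visible of it).
- robot.mark_of(label, camera): "point" ([row, column] in pixels: a listed point, or the origin of a listed thing).
The state is a dict: "time_s": time; "joint_pos": joint angles; "joint_vel": joint speeds; "tau": joint torques, N m; "eef_pos": TCP position; "tool_rot": TCP orientation; "wrist_force": force on the tool from outside, world axes, zero at the start; "torque": the same for the moment, N m; "width": opening from 0.0 (shut) to 1.0 (fully open); "grasp_force": force on a finger pad.
Only numpy, scipy, OpenCV 4.12 (cv2) and the standard library are available. Lean on these libraries where they do the work, as an engineer would, in place of code of your own. Each camera call takes 0.05 s, during which the arm holds its last target. There are 200 camera calls.

## Task

Run the free-coast test on the sensor stand: take the blue knob, swing the steel disc counterclockwise (seen from above) up to an easy pace of about one turn in seven seconds, then open the fingers and let the disc coast on its own for about five seconds, with the open fingers travelling along around the knob, centred on it and not touching it or anything else. Then, while the disc is still turning, close on the knob again, before the sensor reaches its end stop at the red line, bring the knob to rest at the green line, and let go and move away, leaving the disc standing still. Do not disturb the other things on the bench.

Things in the scene. Friction and masses are not known exactly. Their poses are not given: they have to be found in the camera images.
- stand: Fixed coast-test stand: blue base plate 280 x 280 mm, pillars, aluminium deck of the same size with its top 85 mm above the bench; the black sensor under test sits below the deck. Printed on the deck round the disc: black ticks, a green line (parking place of the knob) and a red line (sensor's end stop). Origin: on the disc's axis at bench height; z up; position and yaw vary.
- axis (a point): Point on the vertical axis of the steel disc at its top face, 101 mm above the bench. Disc: 240 mm diameter, 8 mm thick, clamp nut 18 mm high in its middle, brass counterweight 10 mm high across from the knob; nominal mass 2.8 kg, inertia 0.020 kg m2 (0.6 to 1.8 times that), drag 0.0039 N m s/rad: left alone it coasts and slows with a time constant of 3 to 9 s.
- disc (a joint): Angle of the steel disc (rad), growing counterclockwise seen from above, travel 0 to 5.6: 5.6 is the sensor's end stop (red line), 5.0 the green line. The knob's direction from the axis, in the stand's frame, is this value minus 2.80 rad. Starts at rest between 0.05 and 0.4. More than 1.4 rad/s is too fast for the sensor.
- knob: The blue round knob that stands upright on the disc, 24 mm in diameter and 50 mm high (from 101 to 151 mm above the bench), its axis 100 mm from the disc's axis; it revolves freely about its own upright axis, so the tool need not turn with it. Origin: centre of its foot, on the disc; z up.
- knob_grip (a point): Point on the knob's axis 28 mm above the disc (129 mm above the bench), where to take it; while following the coast the TCP belongs here, within 20 mm.
- jar: Amber screw jar with yellow cap, 56 mm in diameter, 65 mm high, standing on the bench; bystander. Origin: centre of its underside.
- spare: Spare sensor standing on the bench, black, 60 mm across its steel flange, 47 mm high; bystander. Origin: centre of its underside.
- driver: Screwdriver with orange handle, 170 mm long, lying on the bench; bystander. Origin: under its middle.
- clamp: Small aluminium clamping fixture with a tall thumbscrew, 60 x 70 x 122 mm, standing on the bench; bystander. Origin: centre of its underside.

How it is judged (in metres and radians):
On the way, in this order (a step that is already met when the one before it is completed fails the run):
1. the disc is driven by the knob, held or pushed by the fingers, at more than 0.5 rad/s (velocity of joint disc above 0.5 rad/s and contact force between the fingers and knob above 0.05 N), for 0.1 s.
2. the disc coasts for 4.5 s between 0.05 and 1.3 rad/s, touched by nothing of the robot, with the TCP within 20 mm of the knob's grip point (velocity of joint disc between 0.05 and 1.3 rad/s and distance between the grasp point and knob_grip below 0.02 m and contact force between each of the arm, the fingers and anything else below 0.1 N), for 4.5 s.
3. the fingers take the knob while the disc still turns (more than 0.02 rad/s) (contact force between the fingers and knob above 0.3 N and velocity of joint disc above 0.02 rad/s).
At the end, for the whole second after the job is handed in: The disc stands still (under 0.03 rad/s) with the knob at the green line (joint 5.0 within 0.1 rad), released (value of joint disc between 4.9 and 5.1 rad and velocity of joint disc between -0.03 and 0.03 rad/s); the robot touches nothing.
It fails at once if the disc runs up to the sensor's end stop (value of joint disc above 5.55 rad).
It fails at once if the disc turns faster than 1.4 rad/s (velocity of joint disc above 1.4 rad/s).
It fails at once if another thing on the bench is shifted by more than 20 mm (distance of any of jar, spare, driver, clamp from where it was at the start of the episode above 0.02 m).
It also fails if it takes over 51 s, if anything falls off the work surface, if the arm or the gripper's body presses on something with over 40 N, if the wrist force passes 120 N, or if a joint passes its speed limit or range.

## Working session

There is one attempt and no reset: what is moved stays moved. The work goes in short steps, Python scripts to look and compute and a shell command to move; the robot and the scene stay as the last step left them, time stands still between calls to the robot, and variables do not carry over. Pictures are saved under pics/ and viewed, at most 10 in all, crops included, and the job is handed in when it is done.

```bash
mkdir -p pics; ls
cat > h.py <<'E'
import numpy as np, cv2
from bench import robot
def snap(c): return robot.snapshot(c)
def ray(s,p):
    f=200/np.tan(np.radians(s["vertical_fov"])/2)
    d=np.array([(p[1]-s["cx"])/f,(p[0]-s["cy"])/f,1.0])
    return np.array(s["position"]),np.array(s["orientation"])@d
def onz(s,p,z):
    o,d=ray(s,p); return o+d*(z-o[2])/d[2]
def dep(s,p):
    o,d=ray(s,p); return o+d*s["range_z"][int(p[0]),int(p[1])]
def tri(s1,p1,s2,p2):
    A=np.zeros((3,3));b=np.zeros(3)
    for s,p in((s1,p1),(s2,p2)):
        o,d=ray(s,p);d=d/np.linalg.norm(d);M=np.eye(3)-np.outer(d,d);A+=M;b+=M@o
    return np.linalg.solve(A,b)
E
python3 - <<'E'
from h import *
np.set_printoptions(precision=1,suppress=True)
S={c:snap(c) for c in("scene","top")}
for c,s in S.items():
    cv2.imwrite(f"pics/{c}0.png",s["pixels"][:,:,::-1]); print(c,np.array(s["position"]),s["vertical_fov"])
P={}
for n in("axis","knob","knob_grip","stand","jar","spare","driver","clamp"):
    for c in S:
        r=robot.mark_of(n,c)[:2]
        for x in r: print(n,c,np.array(x["point"]),round(x["conf"],2))
        if r:P[n,c]=r[0]["point"]
    if len([1 for c in S if (n,c) in P])==2: print("  tri",tri(S["scene"],P[n,"scene"],S["top"],P[n,"top"]))
st=robot.get_state();print(st["eef_pos"],np.array(st["tool_rot"]),st["time_s"])
E
```

```text
pics
scene [1175.3  860.8  794.2] 52.67213361774901
top [ 393.4  -12.6 1170.9] 51.16020403051122
axis scene [194.3 310.9] 0.57
axis top [196.  344.1] 0.87
  tri [572.4 -66.6  93. ]
knob scene [180.8 326.5] 0.54
knob scene [172.8 270.6] 0.44
knob top [225.6 358.4] 0.42
  tri [ 491.3 -101.2  100.4]
knob_grip scene [172.8 324.8] 0.65
knob_grip top [224.  362.7] 0.42
knob_grip top [198.3 343.5] 0.23
  tri [ 492.8 -109.5  128.2]
stand scene [218.7 313.3] 0.66
stand top [199.6 344. ] 0.57
  tri [572.5 -66.9  -3.2]
jar scene [170.7 266.9] 0.53
jar top [220.2 476.2] 0.73
  tri [ 531.  -450.5   -8.3]
spare scene [175.9 245.2] 0.61
spare top [182.9 481.1] 0.64
  tri [ 631.4 -460.1   -1.7]
driver scene [284.5 458.5] 0.54
driver top [248.4 170.1] 0.85
  tri [424.2 416.3   0.2]
clamp scene [322.4 396.2] 0.69
clamp top [170.6 175.4] 0.92
  tri [647.9 414.7  -0.3]
[ 233.5 -579.7  250. ] [[ 0.9  0.4 -0. ]
 [ 0.4 -0.9  0. ]
 [-0.  -0.  -1. ]] 0.9
```

View pics/top0.png

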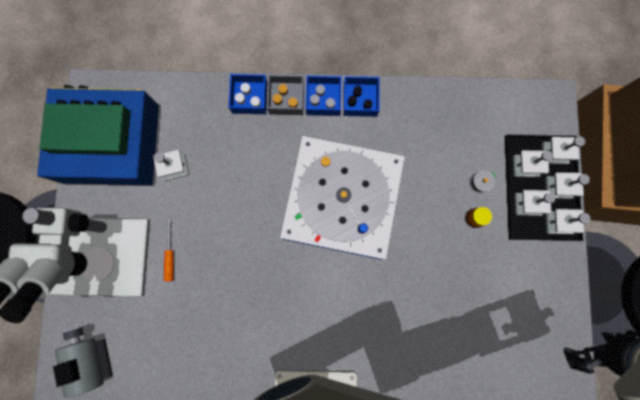

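View pics/scene0.png

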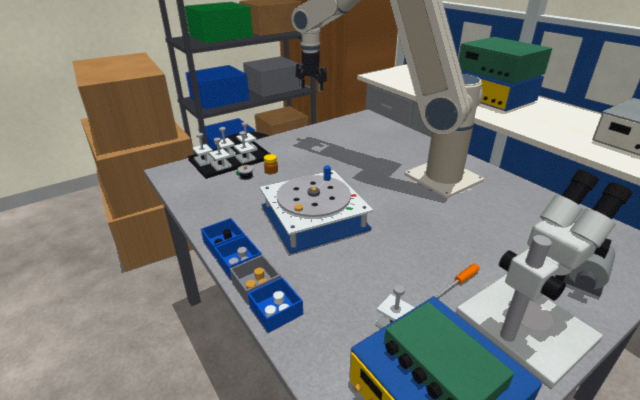

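```bash
cat > m.py <<'E'
from h import *
def blue(s):
    hsv=cv2.cvtColor(s["pixels"],cv2.COLOR_RGB2HSV); m=cv2.inRange(hsv,(105,120,40),(125,255,255)); 
    k=np.zeros_like(m);k[150:250,290:400]=1; return m*k,hsv
def mean(m): r,c=np.nonzero(m); return (r.mean(),c.mean()),len(r)
E
python3 - <<'E'
from m import *
np.set_printoptions(precision=2,suppress=True)
s=snap("top");m,hsv=blue(s)
p,n=mean(m);print("blue",p,n)
f=200/np.tan(np.radians(s["vertical_fov"])/2);print("mm/px",1086/f)
for r,c in zip(*np.nonzero(m)): pass
K=onz(s,p,145);print("knob~",K,"depth",dep(s,p))
roi=np.zeros((400,640),np.uint8);roi[130:265,275:410]=1
g=s["range_z"]; 
# points by depth: deck z~85, disc z~101
o=np.array(s["position"]);R=np.array(s["orientation"])
vv,uu=np.mgrid[:400,:640];d=np.stack([(uu-s["cx"])/f,(vv-s["cy"])/f,np.ones((400,640))],-1)@R.T
W=o+d*g[...,None]
Z=W[...,2]*roi
print(np.histogram(Z[roi>0],bins=[0,20,60,75,80,85,90,95,98,101,104,110,125,160]))
deck=((Z>75)&(Z<160)).astype(np.uint8)
disc=((Z>95)&(Z<106)).astype(np.uint8)
deck=cv2.morphologyEx(deck,cv2.MORPH_OPEN,np.ones((3,3)))
cn=max(cv2.findContours(deck,0,2)[0],key=cv2.contourArea);rc=cv2.minAreaRect(cn);print(rc)
B=cv2.boxPoints(rc);C=np.array([onz(s,(b[1],b[0]),85) for b in B]);print(C,C.mean(0));e=np.diff(C,axis=0);print(np.linalg.norm(e,axis=1),np.arctan2(e[:,1],e[:,0]))
dc=max(cv2.findContours(disc,0,2)[0],key=cv2.contourArea);(x,y),r=cv2.minEnclosingCircle(dc);el=cv2.fitEllipse(cv2.convexHull(dc));print("disc",onz(s,(y,x),101),r*1070/f,onz(s,(el[0][1],el[0][0]),101),el[1])
ax=C.mean(0)
H=hsv*roi[...,None]
for nm,lo,hi in(("green",(50,100,60),(80,255,255)),("red",(170,120,60),(180,255,255)),("red0",(0,120,60),(5,255,255)),("brass",(10,120,100),(25,255,255))):
    q=cv2.inRange(H,lo,hi)
    nc,lab,stt,ce=cv2.connectedComponentsWithStats(q)
    for i in range(1,nc):
        if stt[i,4]>3:
            w=onz(s,ce[i][::-1],85 if nm[0] in"gr" else (119 if stt[i,4]<30 else 111));print(nm,ce[i],stt[i,4],w,"rel",(w-ax)[:2],np.hypot(*(w-ax)[:2]),"ang",np.arctan2(*(w-ax)[1::-1]))
print("knob ang",np.arctan2(*(K-ax)[1::-1]),np.hypot(*(K-ax)[:2]))
E
```

```text
blue (np.float64(227.84848484848484), np.float64(362.7878787878788)) 66
mm/px 2.5993018265711
knob~ [ 481.8  -108.28  145.  ] depth [ 481.4  -107.84  149.64]
(array([3707,    2,    0,   27, 2146, 2342,   56,  346, 2528, 2794,  542,
        233,   81]), array([  0,  20,  60,  75,  80,  85,  90,  95,  98, 101, 104, 110, 125,
       160]))
((342.55767822265625, 196.7115478515625), (107.66775512695312, 105.11825561523438), 11.309932708740234)
[[ 456.87  102.17   85.  ]
 [ 734.5    56.64   85.  ]
 [ 682.33 -226.83   85.  ]
 [ 408.15 -171.9    85.  ]] [570.46 -59.98  85.  ]
[281.34 288.23 279.63] [-0.16 -1.75  2.94]
disc [569.93 -60.35 101.  ] 118.05681293931531 [568.81 -60.   101.  ] (90.73467254638672, 91.97017669677734)
green [298.   216.06] 18 [514.33  55.75  85.  ] rel [-56.13 115.73] 128.62396978362528 ang 2.022400197019759
red0 [317.41 237.94] 17 [458.26   3.71  85.  ] rel [-112.2    63.69] 129.01436462967064 ang 2.6252969761461196
brass [325.18 161.  ] 65 [656.85 -12.3  111.  ] rel [86.38 47.68] 98.66870871882291 ang 0.5043455208606274
brass [343.43 193.77] 35 [571.51 -60.96 111.  ] rel [ 1.04 -0.98] 1.433807947986888 ang -0.7569486500714381
knob ang -2.6428116272943503 100.96246575885586
```

```bash
cat > k.py <<'E'
from m import *
import json,os
AX=np.array([570.,-60.5]);YAW=-0.178;RT=np.array([0,0,0])
def kpos(th,z=129.): a=YAW+th-2.8; return np.array([AX[0]+100*np.cos(a),AX[1]+100*np.sin(a),z])
def load(): return json.load(open("cmd.json"))
def rows(pos,jaws,save=True):
    c=load();R=np.array(c["R"]);p0=np.array(c["p"]);out=[]
    for p,j in zip(pos,jaws):
        d=np.round(R.T@(p-p0)/120,3); out.append(f"{j:g},"+",".join(f"{v+0:g}" for v in d)+",0")
    print(", ".join(out))
    if save: c["p"]=list(p0+R@(d*120)); json.dump(c,open("cmd.json","w"))
def blobs(s):
    """disc angle from brass (z~108) and knob; list of (theta,npix,radius,name)"""
    hsv=cv2.cvtColor(s["pixels"],cv2.COLOR_RGB2HSV);out=[]
    for nm,lo,hi,z,off in(("brass",(10,120,70),(25,255,255),109,np.pi),("knob",(105,120,40),(125,255,255),140,0)):
        n,l,st,ce=cv2.connectedComponentsWithStats(cv2.inRange(hsv,lo,hi))
        for i in range(1,n):
            if st[i,4]<12: continue
            w=onz(s,ce[i][::-1],z);r=w[:2]-AX;rr=np.hypot(*r)
            if 80<rr<118: out.append(((np.arctan2(r[1],r[0])-off-YAW+2.8)%(2*np.pi),int(st[i,4]),rr,nm))
    return out
E
python3 - <<'E'
from k import *
np.set_printoptions(precision=4,suppress=True)
st=robot.get_state();R=np.array(st["tool_rot"]);p=np.array(st["eef_pos"])
json.dump({"p":list(p),"R":R.tolist()},open("cmd.json","w"));print(R,st["time_s"],st["width"])
for c in("top","scene"): print(c,blobs(snap(c)))
q=kpos(.335,250);print(q)
print(R.T@(q-p)/120)
f=np.array([.03,.1,.2,.3,.4,.5,.6,.7])
E
```

```text
[[ 0.9276  0.3735  0.    ]
 [ 0.3735 -0.9276  0.    ]
 [ 0.     -0.     -1.    ]] 0.95 1.0002696427444007
top [(np.float64(0.34067763325156974), 65, np.float64(99.76091845387435), 'brass'), (np.float64(0.3372264264319105), 65, np.float64(100.14050191760744), 'knob')]
scene [(np.float64(0.3423309158602925), 41, np.float64(103.69588450443484), 'brass')]
[ 482.1744 -108.319   250.    ]
[ 3.3898 -2.8702  0.0002]
```

```bash
python3 -m creep '[1,0.03,-0.025,0,0, 1,0.12,-0.1,0,0, 1,0.24,-0.2,0,0, 1,0.37,-0.31,0,0, 1,0.5,-0.42,0,0, 1,0.63,-0.53,0,0, 1,0.76,-0.64,0,0, 1,0.9,-0.76,0,0]'
python3 -m creep '[1,0.12,-0.1,0,0, 1,0.24,-0.2,0,0, 1,0.36,-0.3,0,0, 1,0.48,-0.4,0,0, 1,0.6,-0.5,0,0, 1,0.7,-0.59,0,0, 1,0.8,-0.68,0,0, 1,0.9,-0.76,0,0]'
python3 -m creep '[1,0.12,-0.1,0,0, 1,0.24,-0.2,0,0, 1,0.36,-0.3,0,0, 1,0.48,-0.4,0,0, 1,0.6,-0.5,0,0, 1,0.7,-0.59,0,0, 1,0.8,-0.68,0,0, 1,0.9,-0.76,0,0]'
```

```text
time_s: 1.72
eef_pos: [300.2, -452.9, 250.1]
tool_rot: [[0.928, 0.374, 0.0], [0.374, -0.928, 0.0], [0.0, -0.0, -1.0]]
wrist_force: [-0.0, -0.9, -1.4]
width: 1.0
grasp_force: 0.0
time_s: 2.38
eef_pos: [365.8, -327.8, 250.1]
tool_rot: [[0.927, 0.374, -0.0], [0.374, -0.927, 0.0], [0.0, -0.0, -1.0]]
wrist_force: [0.3, 0.6, -0.2]
width: 1.001
grasp_force: 0.0
time_s: 3.05
eef_pos: [431.6, -203.0, 250.0]
tool_rot: [[0.927, 0.374, -0.0], [0.374, -0.927, 0.0], [0.0, -0.0, -1.0]]
wrist_force: [0.1, -0.3, 0.2]
width: 1.001
grasp_force: 0.0
```

```bash
python3 -m creep '[1,0.11,-0.095,0.03,0, 1,0.23,-0.195,0.06,0, 1,0.35,-0.3,0.1,0, 1,0.46,-0.39,0.13,0, 1,0.56,-0.475,0.16,0, 1,0.63,-0.54,0.2,0, 1,0.675,-0.58,0.2,0, 1,0.69,-0.59,0.2,0]'
python3 - <<'E'
from k import *
st=robot.get_state();p=np.array(st["eef_pos"]);print(p,kpos(.34),st["time_s"])
s=snap("scene");print(blobs(s));cv2.imwrite("pics/a.png",s["pixels"][100:280,200:420,::-1].repeat(3,0).repeat(3,1))
c=load();R=np.array(c["R"]);c["p"]=list(np.array(c["p"])+R@(120*np.array([3.39,-2.87,.2])));json.dump(c,open("cmd.json","w"));print(c["p"],R.T@(kpos(.34)-np.array(c["p"]))/120)
E
```

```text
time_s: 3.72
eef_pos: [482.1, -107.1, 225.8]
tool_rot: [[0.927, 0.375, -0.001], [0.375, -0.927, 0.0], [-0.0, -0.0, -1.0]]
wrist_force: [0.5, 0.3, 0.4]
width: 0.995
grasp_force: 0.0
[ 482.05943219 -107.0813033   225.82373607] [ 482.41455078 -108.7575288   129.        ] 3.7167
[(np.float64(0.3423309158602925), 41, np.float64(103.69588450443484), 'brass')]
[np.float64(482.2051423241172), np.float64(-108.33300446622735), np.float64(226.02350188679597)] [2.84457833e-04 3.93644663e-03 8.08529173e-01]
```

```bash
python3 -m creep '[1,0,0.004,0.05,0, 1,0,0.004,0.18,0, 1,0,0.004,0.34,0, 1,0,0.004,0.5,0, 1,0,0.004,0.64,0, 1,0,0.004,0.74,0, 1,0,0.004,0.8,0, 1,0,0.004,0.808,0]'
python3 - <<'E'
from k import *
st=robot.get_state();print(st["eef_pos"],kpos(.34),st["wrist_force"],st["time_s"])
c=load();c["p"]=list(np.array(c["p"])+np.array(c["R"])@(120*np.array([0,.004,.808])));json.dump(c,open("cmd.json","w"));print(c["p"])
for n in("top","scene"):
  s=snap(n);print(n,blobs(s));cv2.imwrite(f"pics/b{n}.png",s["pixels"][100:280,200:420,::-1].repeat(3,0).repeat(3,1))
E
```

```text
time_s: 4.43
eef_pos: [481.3, -109.2, 127.7]
tool_rot: [[0.928, 0.373, -0.002], [0.373, -0.928, 0.001], [-0.002, -0.001, -1.0]]
wrist_force: [0.0, 0.5, -0.3]
width: 0.996
grasp_force: 0.0
[ 481.30325915 -109.16644809  127.72601768] [ 482.41455078 -108.7575288   129.        ] [ 0.04744596  0.54775007 -0.26637921] 4.4333
[np.float64(482.3857332896826), np.float64(-108.77735256927384), np.float64(129.06350012490202)]
top [(np.float64(0.3415607301600332), 63, np.float64(99.47214300922845), 'brass')]
scene [(np.float64(0.33948577656307766), 40, np.float64(103.43479314305989), 'brass')]
```

View pics/bscene.png

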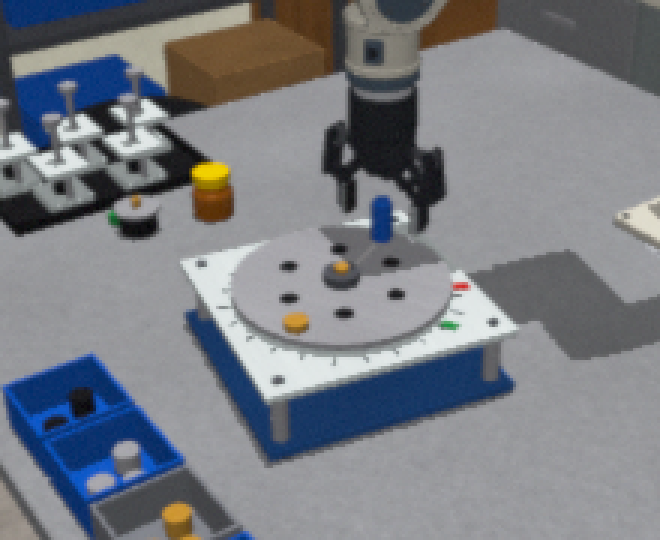

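View pics/btop.png

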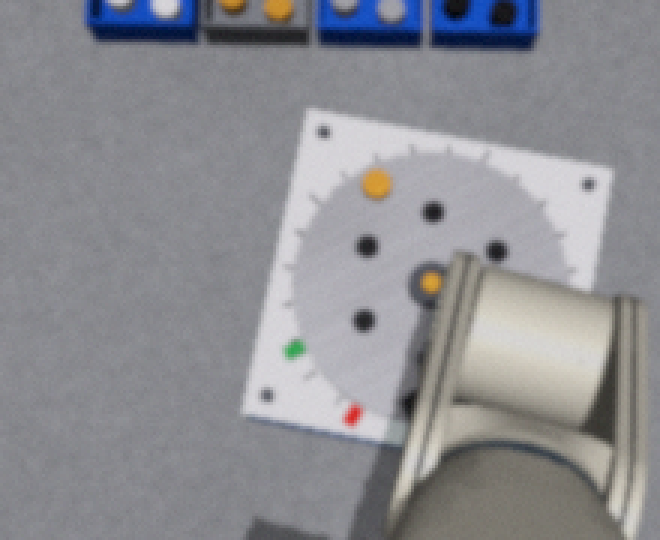

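```bash
python3 -m creep '[0,0,0,0,0, 0,0,0,0,0, 0,0,0,0,0, 0,0,0,0,0, 0,0,0,0,0, 0,0,0,0,0, 0,0,0,0,0, 0,0,0,0,0]'
python3 - <<'E'
from k import *
st=robot.get_state();print(st["eef_pos"],st["wrist_force"],st["width"],st["time_s"])
s=snap("scene");print(blobs(s))
hsv=cv2.cvtColor(s["pixels"],cv2.COLOR_RGB2HSV);print(hsv[168:178:3,324:330:2].tolist())
m=cv2.inRange(hsv,(100,120,40),(130,255,255));n,l,t,ce=cv2.connectedComponentsWithStats(m)
for i in range(1,n):
  if abs(ce[i][0]-327)<40 and abs(ce[i][1]-175)<40: print(t[i],ce[i],onz(s,ce[i][::-1],129)[:2]-AX,onz(s,ce[i][::-1],140)[:2]-AX)
E
```

```text
time_s: 5.2
eef_pos: [482.9, -108.9, 129.8]
tool_rot: [[0.928, 0.374, 0.001], [0.374, -0.928, -0.0], [0.001, 0.001, -1.0]]
wrist_force: [-2.0, -0.5, 5.5]
width: 0.266
grasp_force: 58.7
[ 482.85809467 -108.92440099  129.80942414] [-1.97616763 -0.49432263  5.50242444] 0.2655078580488193 5.2
[(np.float64(0.33093190185404575), 41, np.float64(103.39785418755514), 'brass')]
[[[109, 215, 101], [108, 238, 137], [109, 200, 112]], [[109, 229, 90], [109, 218, 116], [110, 122, 86]], [[110, 209, 94], [109, 233, 115], [111, 122, 88]], [[113, 144, 103], [109, 220, 116], [111, 125, 86]]]
[324 165   6  16  75] [326.13333333 172.62666667] [-80.71580328 -46.07700748] [-69.37282537 -30.08163821]
```

```bash
python3 - <<'E'
s=open("k.py").read().replace('"knob",(105,120,40),(125,255,255),140,0)','"knob",(105,120,40),(125,255,255),145 if s["position"][2]>1000 else 126,0)')
open("k.py","w").write(s)
from k import *
a=lambda t:.34+.66*t*t
t=np.arange(1,9)/12
rows([kpos(a(x)) for x in t],[0]*8)
th=a(8/12)+.88*t; th[5:]=th[4]+.88*5*(1-np.exp(-(t[5:]-t[4])/5))
rows([kpos(x) for x in th],[0]*4+[1]*4)
print(th[-1],load()["p"])
E
cat > track.py <<'E'
from k import *
import sys
from scipy.optimize import least_squares
# t_r release time ; python track.py cam(s) [jaw]
TR,THR=[float(x) for x in open("rel.txt").read().split()]
L=json.load(open("log.json")) if os.path.exists("log.json") else []
st=robot.get_state();print("meas",np.round(st["eef_pos"],1),"cmd",np.round(load()["p"],1),"w",round(st["width"],2),"F",np.round(st["wrist_force"],1))
for c in sys.argv[1].split(","):
    t=robot.get_state()["time_s"];b=blobs(snap(c))
    for x in b:
        ok=x[1]>={"topbrass":52,"topknob":50,"scenebrass":33,"sceneknob":55}[c+x[3]] and t>TR-.1
        print(c,x[3],round(x[0],3),x[1],round(x[2],1),"ok" if ok else "-")
        if ok: L.append([t,x[0]])
json.dump(L,open("log.json","w"))
D=np.array(L).reshape(-1,2)
th=lambda q,t:q[0]+q[1]*(1-np.exp(-q[2]*(t-TR)))/q[2]
f=lambda q:np.r_[(th(q,D[:,0])-D[:,1])/.012,(q[0]-THR)/.04,(q[1]-.88)/.08,(q[2]-.2)/.07]
q=least_squares(f,[THR,.88,.2]).x
t=robot.get_state()["time_s"]
print("fit",np.round(q,3),"res",np.round(th(q,D[:,0])-D[:,1],3)[-6:],"t",round(t,3),"coast",round(t-TR,2),"theta",round(th(q,t),3),"v",round(q[1]*np.exp(-q[2]*(t-TR)),3))
jaw=float(sys.argv[2]) if len(sys.argv)>2 else 1
rows([kpos(th(q,t+i/12)) for i in range(1,9)],[jaw]*8)
E
```

```text
0,0.001,0.004,0.001,0, 0,0.002,0.015,0.001,0, 0,0.005,0.034,0.001,0, 0,0.01,0.06,0.001,0, 0,0.017,0.094,0.001,0, 0,0.028,0.134,0.001,0, 0,0.043,0.182,0.001,0, 0,0.065,0.235,0.001,0
0,0.026,0.055,0,0, 0,0.057,0.108,0,0, 0,0.091,0.158,0,0, 0,0.129,0.206,0,0, 1,0.171,0.251,0,0, 1,0.215,0.293,0,0, 1,0.261,0.33,0,0, 1,0.309,0.364,0,0
1.2145905321968584 [550.8637259596444, -158.6944180902563, 128.9439607313455]
```

```bash
echo "6.333 1.0">rel.txt; python3 -m creep '[0,0.001,0.004,0,0, 0,0.002,0.015,0,0, 0,0.005,0.034,0,0, 0,0.01,0.06,0,0, 0,0.017,0.094,0,0, 0,0.028,0.134,0,0, 0,0.043,0.182,0,0, 0,0.065,0.235,0,0]'
python3 -m creep '[0,0.026,0.055,0,0, 0,0.057,0.108,0,0, 0,0.091,0.158,0,0, 0,0.129,0.206,0,0, 1,0.171,0.251,0,0, 1,0.215,0.293,0,0, 1,0.261,0.33,0,0, 1,0.309,0.364,0,0]'
python3 track.py top,scene
```

```text
time_s: 5.92
eef_pos: [500.3, -132.4, 129.8]
tool_rot: [[0.927, 0.374, 0.0], [0.374, -0.927, -0.001], [0.0, 0.001, -1.0]]
wrist_force: [-2.0, -0.8, 5.4]
width: 0.264
grasp_force: 58.9
time_s: 6.58
eef_pos: [551.4, -158.7, 128.9]
tool_rot: [[0.928, 0.374, -0.0], [0.374, -0.928, 0.0], [-0.0, -0.0, -1.0]]
wrist_force: [-0.4, 0.6, 0.5]
width: 0.82
grasp_force: 0.0
meas [ 551.4 -158.7  128.9] cmd [ 550.9 -158.7  128.9] w 0.82 F [-0.4  0.6  0.5]
top brass 1.204 60 99.7 ok
scene brass 1.211 40 101.9 ok
scene knob 1.269 86 98.2 ok
fit [0.991 0.862 0.202] res [-0.003  0.031 -0.027] t 6.683 coast 0.35 theta 1.282 v 0.803
1,0.098,0.054,0,0, 1,0.147,0.076,0,0, 1,0.198,0.094,0,0, 1,0.248,0.108,0,0, 1,0.299,0.119,0,0, 1,0.349,0.127,0,0, 1,0.399,0.132,0,0, 1,0.448,0.134,0,0
```

```bash
python3 -m creep '[1,0.098,0.054,0,0, 1,0.147,0.076,0,0, 1,0.198,0.094,0,0, 1,0.248,0.108,0,0, 1,0.299,0.119,0,0, 1,0.349,0.127,0,0, 1,0.399,0.132,0,0, 1,0.448,0.134,0,0]'|head -2; python3 track.py top,scene
```

```text
time_s: 7.35
eef_pos: [607.2, -153.3, 129.1]
meas [ 607.2 -153.3  129.1] cmd [ 606.7 -153.5  128.9] w 1.0 F [ 0.2 -0.3  0.4]
top brass 1.805 60 99.9 ok
scene brass 1.812 38 99.7 ok
scene knob 1.856 90 101.1 ok
fit [0.985 0.882 0.193] res [-0.003  0.032 -0.026 -0.005  0.024 -0.02 ] t 7.45 coast 1.12 theta 1.871 v 0.711
1,0.122,-0.008,0,0, 1,0.169,-0.016,0,0, 1,0.216,-0.027,0,0, 1,0.26,-0.04,0,0, 1,0.304,-0.055,0,0, 1,0.345,-0.073,0,0, 1,0.385,-0.092,0,0, 1,0.424,-0.113,0,0
```

```bash
python3 -m creep '[1,0.122,-0.008,0,0, 1,0.169,-0.016,0,0, 1,0.216,-0.027,0,0, 1,0.26,-0.04,0,0, 1,0.304,-0.055,0,0, 1,0.345,-0.073,0,0, 1,0.385,-0.092,0,0, 1,0.424,-0.113,0,0]'|head -2; python3 track.py top,scene
```

```text
time_s: 8.12
eef_pos: [649.1, -121.6, 129.1]
meas [ 649.1 -121.6  129.1] cmd [ 648.9 -122.   128.9] w 1.0 F [ 0.1 -0.5  1.3]
top brass 2.353 64 99.6 ok
scene brass 2.348 37 97.8 ok
scene knob 2.391 101 101.9 ok
fit [0.988 0.863 0.148] res [-0.002  0.027 -0.017 -0.012  0.026 -0.018] t 8.217 coast 1.88 theta 2.406 v 0.653
1,0.099,-0.067,0,0, 1,0.133,-0.096,0,0, 1,0.166,-0.126,0,0, 1,0.196,-0.157,0,0, 1,0.224,-0.19,0,0, 1,0.25,-0.223,0,0, 1,0.274,-0.257,0,0, 1,0.296,-0.292,0,0
```

```bash
python3 -m creep '[1,0.099,-0.067,0,0, 1,0.133,-0.096,0,0, 1,0.166,-0.126,0,0, 1,0.196,-0.157,0,0, 1,0.224,-0.19,0,0, 1,0.25,-0.223,0,0, 1,0.274,-0.257,0,0, 1,0.296,-0.292,0,0]'|head -2; python3 track.py top,scene
```

```text
time_s: 8.88
eef_pos: [668.8, -75.7, 129.0]
meas [668.8 -75.7 129. ] cmd [668.7 -76.2 128.9] w 1.0 F [-0.  -0.1  0.3]
scene brass 2.837 32 95.2 -
scene knob 2.873 103 101.7 ok
fit [0.992 0.846 0.126] res [ 0.025 -0.019 -0.009  0.029 -0.014 -0.005] t 8.983 coast 2.65 theta 2.898 v 0.606
1,0.049,-0.095,0,0, 1,0.065,-0.133,0,0, 1,0.078,-0.172,0,0, 1,0.09,-0.211,0,0, 1,0.099,-0.249,0,0, 1,0.107,-0.288,0,0, 1,0.113,-0.327,0,0, 1,0.117,-0.366,0,0
```

```bash
python3 -m creep '[1,0.049,-0.095,0,0, 1,0.065,-0.133,0,0, 1,0.078,-0.172,0,0, 1,0.09,-0.211,0,0, 1,0.099,-0.249,0,0, 1,0.107,-0.288,0,0, 1,0.113,-0.327,0,0, 1,0.117,-0.366,0,0]'|head -2; python3 track.py scene
```

```text
time_s: 9.65
eef_pos: [665.2, -29.7, 129.1]
meas [665.2 -29.7 129.1] cmd [665.4 -30.2 128.9] w 1.0 F [0.2 0.2 0.1]
scene brass 3.273 31 96.2 -
scene knob 3.283 107 102.8 ok
fit [0.991 0.848 0.128] res [-0.019 -0.009  0.029 -0.014 -0.005  0.001] t 9.7 coast 3.37 theta 3.311 v 0.552
1,0.002,-0.06,0,0, 1,0.001,-0.097,0,0, 1,-0.001,-0.134,0,0, 1,-0.005,-0.171,0,0, 1,-0.011,-0.207,0,0, 1,-0.018,-0.243,0,0, 1,-0.026,-0.277,0,0, 1,-0.036,-0.311,0,0
```

```bash
python3 -m creep '[1,0.002,-0.06,0,0, 1,0.001,-0.097,0,0, 1,-0.001,-0.134,0,0, 1,-0.005,-0.171,0,0, 1,-0.011,-0.207,0,0, 1,-0.018,-0.243,0,0, 1,-0.026,-0.277,0,0, 1,-0.036,-0.311,0,0]'|head -2; python3 track.py scene
```

```text
time_s: 10.37
eef_pos: [647.1, 3.2, 129.1]
meas [647.1   3.2 129.1] cmd [647.4   2.8 128.9] w 1.0 F [ 0.2  0.3 -0.3]
scene brass 3.656 25 96.8 -
scene knob 3.629 114 101.6 ok
fit [0.986 0.861 0.14 ] res [-0.008  0.031 -0.013 -0.01  -0.013  0.01 ] t 10.417 coast 4.08 theta 3.663 v 0.486
1,-0.011,-0.032,0,0, 1,-0.022,-0.063,0,0, 1,-0.035,-0.093,0,0, 1,-0.049,-0.122,0,0, 1,-0.064,-0.15,0,0, 1,-0.079,-0.178,0,0, 1,-0.096,-0.204,0,0, 1,-0.113,-0.23,0,0
```

```bash
python3 -m creep '[1,-0.011,-0.032,0,0, 1,-0.022,-0.063,0,0, 1,-0.035,-0.093,0,0, 1,-0.049,-0.122,0,0, 1,-0.064,-0.15,0,0, 1,-0.079,-0.178,0,0, 1,-0.096,-0.204,0,0, 1,-0.113,-0.23,0,0]'|head -2; python3 track.py scene
```

```text
time_s: 11.08
eef_pos: [624.2, 23.6, 129.1]
meas [624.2  23.6 129.1] cmd [624.5  23.3 128.9] w 1.0 F [-0.  -0.4  0.4]
scene knob 3.965 119 100.0 ok
fit [0.985 0.863 0.142] res [ 0.031 -0.012 -0.01  -0.014  0.007  0.003] t 11.133 coast 4.8 theta 3.989 v 0.436
1,-0.027,-0.036,0,0, 1,-0.045,-0.059,0,0, 1,-0.065,-0.081,0,0, 1,-0.085,-0.102,0,0, 1,-0.105,-0.122,0,0, 1,-0.126,-0.142,0,0, 1,-0.147,-0.16,0,0, 1,-0.169,-0.177,0,0
```

```bash
python3 -m creep '[1,-0.027,-0.036,0,0, 1,-0.045,-0.059,0,0, 1,-0.065,-0.081,0,0, 0,-0.085,-0.102,0,0, 0,-0.105,-0.122,0,0, 0,-0.126,-0.142,0,0, 0,-0.147,-0.16,0,0, 0,-0.169,-0.177,0,0]'
python3 - <<'E'
from k import *
p=np.array(load()["p"])[:2]-AX;a=np.arctan2(p[1],p[0])-YAW+2.8;print(a)
v=.39;T=2*(5-a-v*4/12)/v;print("T",T)
def th(t): 
    if t<1/3:return a+v*t
    u=min(t-1/3,T);return a+v/3+v*u-v*u*u/2/T
for c in range(5): rows([kpos(th((8*c+i)/12)) for i in range(1,9)],[0]*8); print(th(8*(c+1)/12),load()["p"])
E
```

```text
time_s: 11.8
eef_pos: [597.4, 35.6, 129.1]
tool_rot: [[0.928, 0.374, 0.0], [0.374, -0.928, 0.0], [0.0, -0.0, -1.0]]
wrist_force: [-0.6, -0.0, 0.4]
width: 0.302
grasp_force: 0.0
4.267058032797664
T 3.092010088217109
0,-0.021,-0.017,0,0, 0,-0.043,-0.033,0,0, 0,-0.066,-0.047,0,0, 0,-0.089,-0.062,0,0, 0,-0.112,-0.075,0,0, 0,-0.135,-0.087,0,0, 0,-0.158,-0.098,0,0, 0,-0.18,-0.108,0,0
4.520050724914279 [572.9023478654244, 39.433132593010804, 128.94613868821946]
0,-0.022,-0.009,0,0, 0,-0.044,-0.018,0,0, 0,-0.065,-0.025,0,0, 0,-0.085,-0.032,0,0, 0,-0.105,-0.038,0,0, 0,-0.125,-0.043,0,0, 0,-0.143,-0.048,0,0, 0,-0.162,-0.052,0,0
4.723992261847207 [552.5385408588544, 37.96120728439448, 128.9458471004443]
0,-0.017,-0.003,0,0, 0,-0.034,-0.006,0,0, 0,-0.051,-0.009,0,0, 0,-0.066,-0.011,0,0, 0,-0.081,-0.013,0,0, 0,-0.095,-0.014,0,0, 0,-0.109,-0.016,0,0, 0,-0.122,-0.016,0,0
4.871875335713064 [538.240824079119, 34.274569950233335, 128.9456172306818]
0,-0.012,-0.001,0,0, 0,-0.023,-0.001,0,0, 0,-0.034,-0.002,0,0, 0,-0.044,-0.002,0,0, 0,-0.053,-0.002,0,0, 0,-0.061,-0.002,0,0, 0,-0.069,-0.002,0,0, 0,-0.076,-0.001,0,0
4.963699946511847 [529.7359355583275, 30.979775384976275, 128.94547005334334]
0,-0.007,0,0,0, 0,-0.012,0,0,0, 0,-0.017,0,0,0, 0,-0.021,0.001,0,0, 0,-0.024,0.001,0,0, 0,-0.027,0.001,0,0, 0,-0.029,0.001,0,0, 0,-0.03,0.001,0,0
4.999466094243558 [526.4412509962941, 29.5239410423221, 128.94541133802073]
```

```bash
python3 -m creep '[0,-0.021,-0.017,0,0, 0,-0.043,-0.033,0,0, 0,-0.066,-0.047,0,0, 0,-0.089,-0.062,0,0, 0,-0.112,-0.075,0,0, 0,-0.135,-0.087,0,0, 0,-0.158,-0.098,0,0, 0,-0.18,-0.108,0,0]'
```

```text
time_s: 12.47
eef_pos: [572.8, 39.0, 129.3]
tool_rot: [[0.928, 0.374, 0.0], [0.374, -0.928, -0.001], [0.0, 0.001, -1.0]]
wrist_force: [-0.2, -6.5, 4.0]
width: 0.264
grasp_force: 59.0
```

Gripped; decelerate to the green line.

```bash
python3 -m creep '[0,-0.022,-0.009,0,0, 0,-0.044,-0.018,0,0, 0,-0.065,-0.025,0,0, 0,-0.085,-0.032,0,0, 0,-0.105,-0.038,0,0, 0,-0.125,-0.043,0,0, 0,-0.143,-0.048,0,0, 0,-0.162,-0.052,0,0]'|tail -3
python3 -m creep '[0,-0.017,-0.003,0,0, 0,-0.034,-0.006,0,0, 0,-0.051,-0.009,0,0, 0,-0.066,-0.011,0,0, 0,-0.081,-0.013,0,0, 0,-0.095,-0.014,0,0, 0,-0.109,-0.016,0,0, 0,-0.122,-0.016,0,0]'|tail -3
python3 -m creep '[0,-0.012,-0.001,0,0, 0,-0.023,-0.001,0,0, 0,-0.034,-0.002,0,0, 0,-0.044,-0.002,0,0, 0,-0.053,-0.002,0,0, 0,-0.061,-0.002,0,0, 0,-0.069,-0.002,0,0, 0,-0.076,-0.001,0,0]'|tail -3
python3 -m creep '[0,-0.007,0,0,0, 0,-0.012,0,0,0, 0,-0.017,0,0,0, 0,-0.021,0.001,0,0, 0,-0.024,0.001,0,0, 0,-0.027,0.001,0,0, 0,-0.029,0.001,0,0, 0,-0.03,0.001,0,0]'
python3 - <<'E'
from k import *
for c in("scene","top"):
  s=snap(c);print(c,blobs(s));cv2.imwrite(f"pics/p{c}.png",s["pixels"][100:280,200:420,::-1].repeat(3,0).repeat(3,1))
E
```

```text
wrist_force: [0.8, -8.3, 2.2]
width: 0.265
grasp_force: 59.1
wrist_force: [3.1, -7.3, 1.2]
width: 0.261
grasp_force: 59.0
wrist_force: [4.2, -7.9, 0.4]
width: 0.266
grasp_force: 58.9
time_s: 15.13
eef_pos: [527.7, 28.7, 129.3]
tool_rot: [[0.928, 0.374, 0.003], [0.374, -0.928, -0.001], [0.002, 0.002, -1.0]]
wrist_force: [4.0, -7.7, 0.1]
width: 0.265
grasp_force: 58.9
scene [(np.float64(5.0459245813707), 30, np.float64(99.41532999505317), 'brass'), (np.float64(4.98697226861875), 88, np.float64(94.4719020099619), 'knob')]
top [(np.float64(5.009784368009815), 64, np.float64(100.10609986409072), 'brass')]
```

View pics/pscene.png

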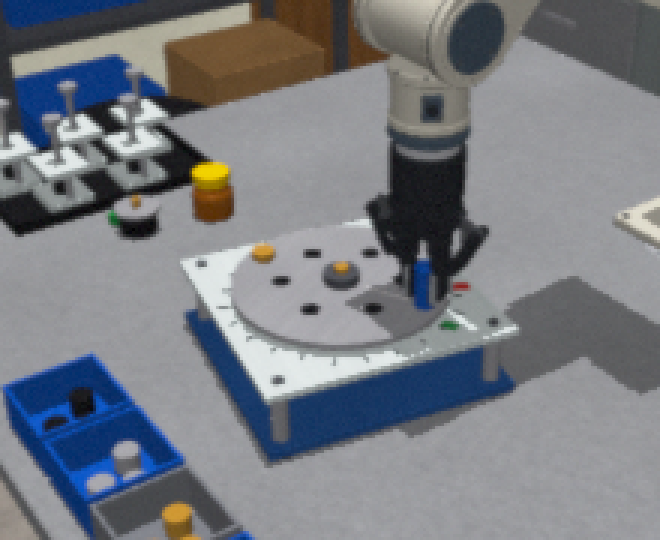

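```bash
python3 -m creep '[0,0,0,0,0, 0,0,0,0,0, 1,0,0,0,0, 1,0,0,0,0, 1,0,0,0,0, 1,0,0,0,0, 1,0,0,0,0, 1,0,0,0,0]'
python3 - <<'E'
from k import *
for c in("scene","top"): print(c,robot.get_state()["time_s"],blobs(snap(c)))
E
```

```text
time_s: 15.9
eef_pos: [526.3, 29.7, 129.0]
tool_rot: [[0.928, 0.374, -0.0], [0.374, -0.928, 0.0], [-0.0, -0.0, -1.0]]
wrist_force: [0.2, -0.3, 0.1]
width: 0.999
grasp_force: 0.0
scene 15.9 [(np.float64(5.0459245813707), 30, np.float64(99.41532999505317), 'brass'), (np.float64(4.978077993074841), 104, np.float64(98.83023692434749), 'knob')]
top 15.95 [(np.float64(5.009784368009815), 64, np.float64(100.10609986409072), 'brass')]
```

Released and still. Move up and away.

```bash
python3 -m creep '[1,0,0,-0.04,0, 1,0,0,-0.15,0, 1,0,0,-0.3,0, 1,0,0,-0.45,0, 1,0,0,-0.6,0, 1,0,0,-0.75,0, 1,0,0,-0.88,0, 1,0,0,-0.95,0]'|head -2
python3 -m creep '[1,-0.04,-0.04,0,0, 1,-0.12,-0.12,0,0, 1,-0.22,-0.22,0,0, 1,-0.35,-0.35,0,0, 1,-0.47,-0.47,0,0, 1,-0.57,-0.57,0,0, 1,-0.63,-0.63,0,0, 1,-0.65,-0.65,0,0]'|head -2
python3 -m creep '[1,0,0,0,0, 1,0,0,0,0, 1,0,0,0,0, 1,0,0,0,0, 1,0,0,0,0, 1,0,0,0,0, 1,0,0,0,0, 1,0,0,0,0]'|head -2
python3 - <<'E'
from k import *
for c in("scene","top"):
  s=snap(c);print(c,robot.get_state()["time_s"],blobs(s))
cv2.imwrite("pics/ftop.png",s["pixels"][100:280,200:420,::-1].repeat(3,0).repeat(3,1))
E
```

```text
time_s: 16.67
eef_pos: [527.2, 29.6, 245.4]
time_s: 17.33
eef_pos: [422.8, 73.1, 242.3]
time_s: 18.0
eef_pos: [425.0, 72.7, 243.0]
scene 18.05 [(np.float64(5.0459245813707), 30, np.float64(99.41532999505317), 'brass'), (np.float64(4.992051153446301), 96, np.float64(98.80449398252831), 'knob')]
top 18.1 [(np.float64(5.009784368009815), 64, np.float64(100.10609986409072), 'brass'), (np.float64(5.022909579014067), 69, np.float64(100.74804025991217), 'knob')]
```

View pics/ftop.png

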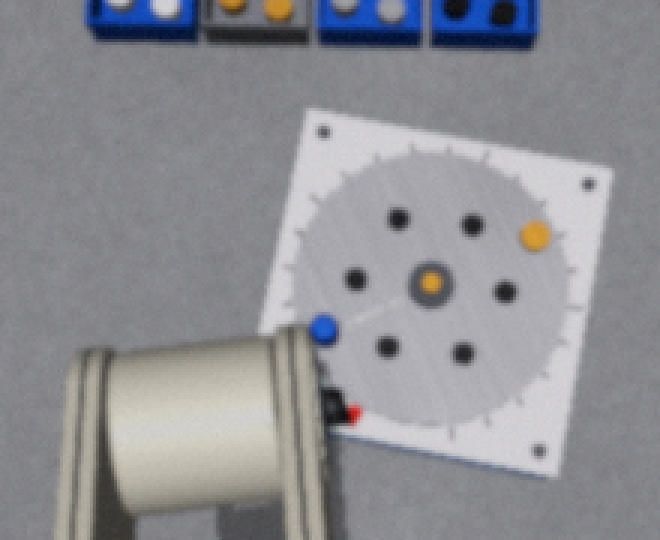

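The knob (crop 322,328) stands at the green line's direction, disc angle ≈5.01, unchanged over 2 s; the arm is clear above.

```bash
python3 -c "from bench import robot;print(robot.job_done())"
```

```text
the job is handed in; nothing more can be done
None
```

I ran the free-coast test and handed it in: the disc coasted about 5 s from about 0.86 rad/s with the fingers following, was retaken while still turning at about 0.4 rad/s, and now stands still and released at 5.01 rad (green line 5.0); the judge's verdict was not shown.

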